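# Slide the stand to the ring, then hold the blind spacer hole-up

### The arm

A 6-joint arm with a two-finger parallel gripper is mounted at the origin on a cart in front of the work surface, level with it; the furniture and walls round the work are solid. World frame = base frame: x ahead of the robot, y to its left, z up, the work surface at z = 0. Lengths are in m, angles in rad, forces in N, time in s.
With the tool pointing down it reaches from about 0.425 to 0.95 m from the base axis. Payload 3.5 kg.
Tool frame: the origin (TCP) lies midway between the tips of the shut fingers; the grasp point (between the pads) lies 19 mm behind it (arm.tcp_to_grasp is the distance from the TCP to the grasp point, in m); z points along the fingers, y is the line along which they close (so a half turn about z gives the same grasp; the last joint's range is limited). The gripper opens to 85 mm and grips with 20 to 120 N. Pads are 22 mm wide; open, the fingers measure 114 mm over their backs; the gripper's body (76 mm by 85 mm) begins 54 mm behind the grasp point. The pads swing forward as they close: fully open they stand 13 mm farther back than shut.
Start: joints at [1.054, 0.286, 1.577, -0, 1.279, -0.15], TCP at [0.242, 0.63, 0.231] pointing down, gripper open.
Joint ranges: [-2.77, 2.77], [-0.9, 2.22], [0.21, 2.48], [-1.53, 4.67], [0.24, 2.81], [-2.84, 2.84]. Speed limits (rad/s): [2.79, 2.79, 3.14, 3.14, 3.14, 3.14].

### API

Orientations are given as [roll, pitch, yaw] about the fixed x, y, z axes, in that order (R = Rz(yaw) Ry(pitch) Rx(roll)).
In Python, from plant import arm gives the robot as it stands. The module is installed in compiled form; this text tells all that it offers.
- The arm moves only by the tool move_arm, never from a script. Its argument "moves" is a list of rows, each an object with "translation": the shift along the world's x, y, z each as a share of 0.03 m, from -1 to 1, a list of three; "twist": the turn, a rotation vector about the world's x, y, z each as a share of 0.08 rad, from -1 to 1, a list of three; "grip": the closure, from 0 (fully open) to 1 (shut). In form: [{"translation": [dx, dy, dz], "twist": [wx, wy, wz], "grip": grip}, ...]. A call has 1 to 8 rows; each row shifts and turns the commanded pose from where the row before left it; what a row does not reach is not made up. A row lasts 1/8 s, in which the tool goes at most 62.5 mm and 10.7 degrees, less where a joint would pass 70% of its speed; a pose out of reach is approached as far as the arm can. A call with a number of a shift or a turn outside -1 to 1 is refused whole. A call with a gripper value outside its range is refused whole. The fingers move at their own pace and stop on an object; "newtons" is the grip in N (left out, the last holds). Time passes only in rows, so rows that do not move let the fingers close. It gives the time, the measured TCP pose, the force, the opening and the grip force at its end, in the units of the state.
- arm.get_obs(): the state, without advancing time (a new reading comes with each control period).
- arm.read_camera(name): name is "scene" or "top"; returns a dict with "color" (480x640x3 uint8, blue, green, red), "mtx" (3x3 intrinsics, pixels), "distortion" ([k1, k2, p1, p2, k3] as OpenCV has them; the pictures are not rectified), "eye" and "attitude" of the camera in the world. Camera axes: x right, y up, looking along -z (the intrinsics and any distortion apply to the point x, -y, -z); pixel columns grow to the right and rows downward; lengths in m; the calibration is good to about 2 mm. A picture is of the moment at which its call begins. There is no depth.
- arm.job_done(): hands the job in; it is judged then, once.
The state is a dict: "t": time; "q": joint angles; "joint_vel": joint speeds; "joint_efforts": joint torques, N m; "tcp_pos": TCP position; "tool_rot": TCP orientation; "contact_force": force on the tool from outside, world axes, zero at the start; "wrist_torque": the same for the moment, N m; "grip_width": finger opening in m; "grasp_force": force on a finger pad.
Only numpy, scipy, OpenCV 4.12 (cv2) and the standard library are available. Lean on these libraries where they do the work, as an engineer would, in place of code of your own. Each camera call takes 0.05 s, during which the arm holds its last target. There are 200 camera calls.

### The job

Take the pedestal stand by its handle and slide it flat along the bench, with the square metal spacer lying on it, from the place marked by four corners to the middle of the place marked by a ring, without lifting it. Then pick the spacer off the stand, work out which of its two ends has the blind hole, and turn it so that the hole faces straight up. Finish while still gripping it there, steady and well up in the air (20 cm or so above the bench), with the stand left on the ring and everything else left alone.

Things in the scene. Friction and masses are not known exactly. Their poses are not given: they have to be found in the camera images.
- stand: Loose dark steel stand, 0.7 kg. Origin: middle of its underside; z up. Round foot 80 mm across, 10 mm thick; column 22 mm across (collar 30 mm at its root), flat top 40 mm above the bench, carrying the spacer. A straight bar handle points along its own -y: 14 mm wide (along x), underside 4 mm and top 30 mm above the bench, free end 115 mm from the column axis.
- stand_handle (a point): Grip point of the stand's handle: 95 mm from the column's axis along the stand's -y, 18 mm above the bench; axes as the stand's (the handle is 14 mm wide along x).
- corner_mark: Starting place of the stand: four dark right-angled corners drawn flat on the bench, a square of 114 mm. Origin: its middle on the bench top.
- ring_mark: Where the stand must go: a dark ring 110 mm across drawn flat on the bench, with four short ticks outside it. Origin: its middle on the bench top.
- spacer: Loose aluminium square bar, 28 x 28 x 70 mm, 0.13 kg, lying level across the top of the column, its middle over it. One end has a blind hole 14 mm across, 40 mm deep; the other is plain. At the start the hole faces the robot or either side, not away. Origin: middle of the side it lies on, 14 mm below its long axis. x: along its length to the holed end; z up at the start.
- spacer_mouth (a point): Centre of the mouth of the spacer's hole: 35 mm from the middle of the spacer along its x, on its long axis.
- spanner: Bystander, to be left alone: steel open-ended spanner, 155 mm. Origin: middle of its underside.
- weight_200: Bystander, to be left alone: calibration weight with a knob, 29 x 48 mm high. Origin: middle of its underside.
- lab_timer: Bystander, to be left alone: bench timer, 60 x 66 x 20 mm. Origin: middle of its underside.
- insert_a: Bystander, to be left alone: serrated steel jaw insert, 60 x 22 x 11 mm. Origin: middle of its underside.
- tape_roll: Bystander, to be left alone: roll of tape, 104 mm across, 25 mm high. Origin: middle of its underside.
- vial_a: Bystander, to be left alone: sample vial with screw cap, 26 x 58 mm high. Origin: middle of its underside.
- chip_brush: Bystander, to be left alone: flat brush with a wooden handle, 165 mm long. Origin: middle of its underside.
- hex_key_6: Bystander, to be left alone: L-shaped hex key, 88 mm. Origin: middle of its underside.
There are look-alikes about, which are no part of the job. Leave any purple or yellow look-alike of the spacer alone.

How it is judged:
On the way, in this order (a step that is already met when the one before it is completed fails the run):
1. the stand stands flat within 20 mm of the middle of the ring, with the spacer still lying on it (horizontal distance between stand and ring_mark below 0.02 m and angle between stand's own z axis and vertical below 0.1 rad and linear speed of stand below 0.02 m/s and horizontal distance between spacer and stand below 0.022 m and z of spacer in the frame of stand between 0.033 and 0.047 m and angle between spacer's own z axis and vertical below 0.15 rad), for 0.2 s.
2. the spacer is gripped and off the stand (contact force between spacer and the fingers above 1 N and contact force between spacer and stand below 0.1 N and height (world z) of spacer above 0.08 m), for 0.2 s.
At the end, for the whole second after the job is handed in: The gripper holds the spacer at rest, the spacer more than 140 mm above the bench, its holed end up and its length within 15 degrees of vertical, touching no stand; the stand stands flat within 20 mm of the middle of the ring (angle between spacer's own x axis and vertical below 0.26 rad and height (world z) of spacer above 0.14 m and contact force between spacer and the fingers above 1 N and contact force between spacer and stand below 0.1 N and linear speed of spacer below 0.03 m/s and horizontal distance between stand and ring_mark below 0.02 m and angle between stand's own z axis and vertical below 0.1 rad and linear speed of stand below 0.02 m/s); the arm keeps its last pose, push and grip.
It fails at once if the stand is lifted (over 10 mm) or tipped (height (world z) of stand above 0.01 m or angle between stand's own z axis and vertical above 0.25 rad).
It fails at once if a bystander is moved more than 25 mm (distance of any of spanner, weight_200, lab_timer, insert_a, tape_roll, vial_a, chip_brush, hex_key_6 from where it was at the start of the episode above 0.025 m).
It fails at once if the spacer falls to the bench (height (world z) of spacer_mouth below 0.03 m).
It also fails if it takes over 58 s, if anything falls off the work surface, if the arm or the gripper's body presses on something with over 40 N, if the wrist force passes 120 N, or if a joint passes its speed limit or range.

## Working session

There is one attempt and no reset: what is moved stays moved. The work goes in short steps, Python scripts to look and compute and a tool call to move; the robot and the scene stay as the last step left them, time stands still between calls to the robot, and variables do not carry over. Pictures are saved under pics/ and viewed, at most 10 in all, crops included, and the job is handed in when it is done.

Besides the shell and the picture viewer there is one more tool, called after "Call:" as name(argument=value, ...), one argument or row to a line, values as JSON. move_arm: Moves the arm, as the interface text tells. Its arguments: {"type":"object","properties":{"moves":{"type":"array"},"newtons":{"type":"number"}},"required":["moves"]}

```bash
mkdir -p pics; cat > h.py <<'E'
import numpy as np, cv2
from scipy.spatial.transform import Rotation as R
from plant import arm
def att(a):
    a=np.array(a,float)
    if a.shape==(3,3): return a
    return R.from_euler('xyz',a).as_matrix() if a.size==3 else R.from_quat(a).as_matrix()
def px2w(c,uv,z):
    p=cv2.undistortPoints(np.array(uv,float).reshape(-1,1,2),c['mtx'],np.array(c['distortion'],float)).reshape(-1,2)
    d=np.c_[p[:,0],-p[:,1],-np.ones(len(p))]@att(c['attitude']).T
    e=np.array(c['eye']); return e+d*((z-e[2])/d[:,2])[:,None]
def w2px(c,P):
    q=(np.array(P,float).reshape(-1,3)-np.array(c['eye']))@att(c['attitude']); q=q*[1,-1,-1]
    return cv2.projectPoints(q,np.zeros(3),np.zeros(3),c['mtx'],np.array(c['distortion'],float))[0].reshape(-1,2)
E
python3 - <<'E'
from h import *
import pickle
for n in('scene','top'):
    c=arm.read_camera(n); cv2.imwrite(f'pics/{n}0.png',c['color']); pickle.dump(c,open(n+'.pkl','wb'))
    print(n,c['eye'],c['attitude'],c['mtx'],c['distortion'])
print(arm.get_obs())
E
```

```text
scene [-0.32719865 -0.88242341  1.11289285] [ 0.87649226 -0.01004404 -0.79604312] [[612.17811905   0.         308.94505672]
 [  0.         612.17811905 240.55108946]
 [  0.           0.           1.        ]] [-0.00102107  0.          0.          0.          0.        ]
top [ 0.47830344 -0.03854685  1.39473571] [ 0.06740513 -0.00575544 -1.55770688] [[464.61941781   0.         320.6831631 ]
 [  0.         464.61941781 240.67871852]
 [  0.           0.           1.        ]] [-0.0716548  0.         0.         0.         0.       ]
{'t': 0.1, 'q': array([ 1.05403554e+00,  2.87125702e-01,  1.57802386e+00,  5.43426844e-06,
        1.27859061e+00, -1.49940484e-01]), 'joint_vel': array([ 0.00049634, -0.00064611, -0.00516434,  0.0004508 ,  0.00044658,
       -0.00134828]), 'joint_efforts': array([ 9.65677427e-04, -4.07295084e+01, -2.93700010e+01, -1.73945405e-04,
        3.41860679e-03, -2.41724030e-05]), 'tcp_pos': array([0.24172792, 0.62960227, 0.23005672]), 'tool_rot': array([-3.13947001e+00, -3.25935634e-04,  2.77477043e+00]), 'contact_force': array([-0.45481039, -0.36261812,  0.62617612]), 'wrist_torque': array([ 0.00733533, -0.01060136, -0.00928736]), 'grasp_force': 0.0, 'grip_width': 0.08530934566153399}
```

View pics/top0.png

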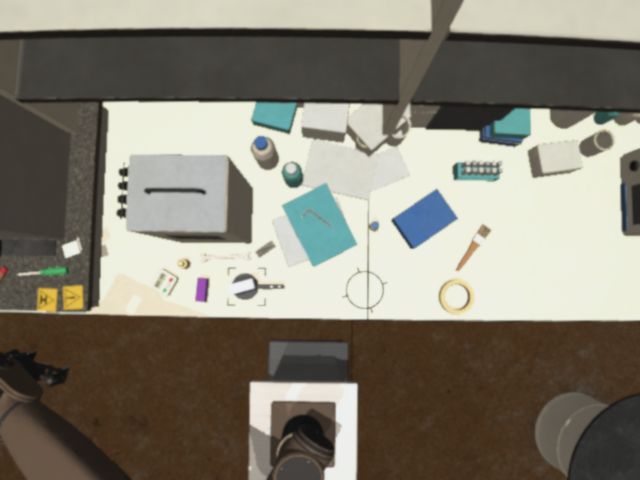

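View pics/scene0.png

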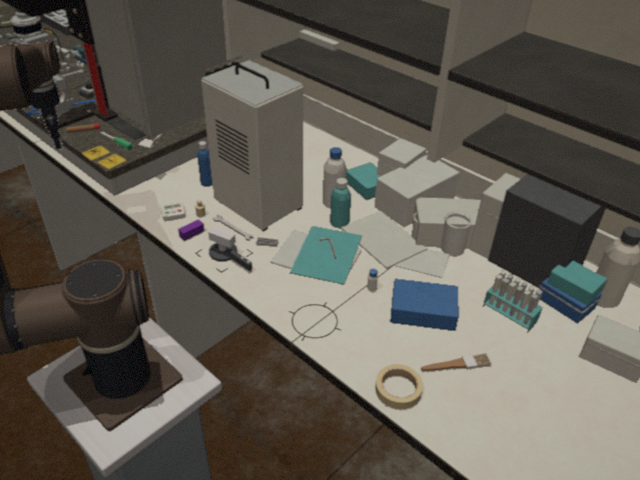

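The top view shows the stand at about (247,287) with its handle pointing right (-y), and the ring at (365,290). In the scene view the spacer is at about (222,240). I'll enlarge both.

```bash
python3 - <<'E'
from h import *
import pickle
t=pickle.load(open('top.pkl','rb'))['color'];s=pickle.load(open('scene.pkl','rb'))['color']
a=cv2.resize(t[255:325,220:300],(400,350),interpolation=cv2.INTER_CUBIC)
b=cv2.resize(s[215:285,185:265],(400,350),interpolation=cv2.INTER_CUBIC)
cv2.imwrite('pics/crop1.png',np.hstack([a,b]))
c=pickle.load(open('top.pkl','rb'));d=pickle.load(open('scene.pkl','rb'))
print(px2w(c,[(365,290),(247,287),(345,290),(384,290),(365,271),(365,309)],0))
print(px2w(d,[(315.5,320.5)],0))
E
```

```text
[[ 0.42638578 -0.17992384  0.        ]
 [ 0.43062009  0.1733903   0.        ]
 [ 0.42568209 -0.12000886  0.        ]
 [ 0.42701915 -0.23696856  0.        ]
 [ 0.48318337 -0.17947877  0.        ]
 [ 0.36979371 -0.18039945  0.        ]]
[[ 0.42790279 -0.18140632  0.        ]]
```

View pics/crop1.png

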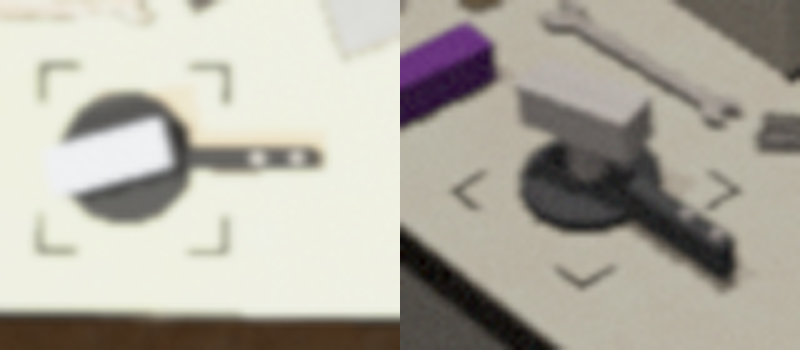

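The stand's foot is at crop (124,158), the handle end at (322,158), and the spacer's top corners at (162,117), (178,168), (60,197) and (45,150). The visible -y end face in the scene view is unclear, so I'll zoom in on it.

```bash
python3 - <<'E'
from h import *
import pickle
c=pickle.load(open('top.pkl','rb'));d=pickle.load(open('scene.pkl','rb'))
f=lambda l:np.array(l)/5+[220,255]-.4
print('foot',px2w(c,f([(124,158)]),.01),'hend',px2w(c,f([(322,158)]),.03))
P=px2w(c,f([(162,117),(178,168),(60,197),(45,150)]),.068);print(P,P.mean(0))
g=lambda l:np.array(l)/5+[185-80,215]-.4
print('hend scene',px2w(d,g([(733,242)]),.03))
print('foot scene',px2w(d,g([(592,185)]),.01))
b=cv2.resize(d['color'][224:254,204:244],(800,600),interpolation=cv2.INTER_CUBIC)
b=cv2.convertScaleAbs(b,alpha=1.3); cv2.imwrite('pics/crop2.png',b)
E
```

```text
foot [[0.4332144  0.17967108 0.01      ]] hend [[0.43556413 0.06040954 0.03      ]]
[[0.4587249  0.14932706 0.068     ]
 [0.4298924  0.1395881  0.068     ]
 [0.41239802 0.20661126 0.068     ]
 [0.43895008 0.21581545 0.068     ]] [0.43499135 0.17783547 0.068     ]
hend scene [[0.4354333  0.06261848 0.03      ]]
foot scene [[0.42585151 0.17004199 0.01      ]]
```

View pics/crop2.png

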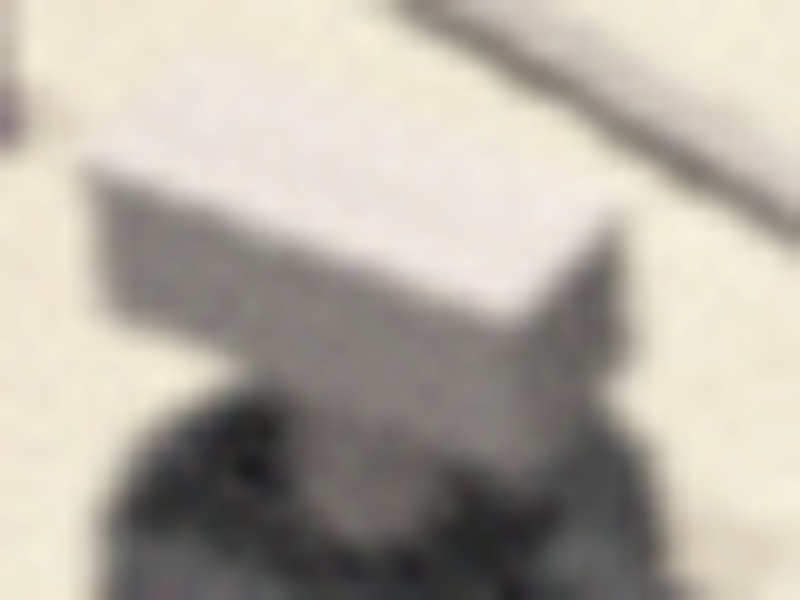

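The -y end face looks uniform here, but it's too blurred to be sure, so I'll look again after the slide. The stand is at about (0.434, 0.177) with the handle along -y and its grip point near (0.435, 0.083). The ring is at (0.427, -0.181). Approaching the handle now.

Call:
move_arm(
  moves=[
    {"translation": [0.34,-0.96,0],"twist": [0,0,-1],"grip": 0},
    {"translation": [0.34,-0.96,0],"twist": [0,0,-1],"grip": 0},
    {"translation": [0.34,-0.96,0],"twist": [0,0,-1],"grip": 0},
    {"translation": [0.34,-0.96,0],"twist": [0,0,-1],"grip": 0},
    {"translation": [0.34,-0.96,0],"twist": [0,0,-1],"grip": 0},
    {"translation": [0.34,-0.96,0],"twist": [0,0,-1],"grip": 0},
    {"translation": [0.34,-0.96,0],"twist": [0,0,-1],"grip": 0},
    {"translation": [0.34,-0.96,0],"twist": [0,0,-1],"grip": 0},
  ],
)

```text
t: 1.1
tcp_pos: [0.3236, 0.3985, 0.2308]
tool_rot: [-3.141, 0.0, 2.132]
contact_force: [0.8, -0.6, -0.4]
grip_width: 0.0853
grasp_force: 0.0
```

Call:
move_arm(
  moves=[
    {"translation": [0.34,-0.96,0],"twist": [0,0,-1],"grip": 0},
    {"translation": [0.34,-0.96,0],"twist": [0,0,-1],"grip": 0},
    {"translation": [0.34,-0.96,0],"twist": [0,0,-1],"grip": 0},
    {"translation": [0.34,-0.96,0],"twist": [0,0,-1],"grip": 0},
    {"translation": [0.34,-0.96,0],"twist": [0,0,-1],"grip": 0},
    {"translation": [0.34,-0.96,0],"twist": [0,0,-1],"grip": 0},
    {"translation": [0.34,-0.96,0],"twist": [0,0,-1],"grip": 0},
    {"translation": [0.34,-0.96,0],"twist": [0,0,0],"grip": 0},
  ],
)

```text
t: 2.1
tcp_pos: [0.4051, 0.1683, 0.2309]
tool_rot: [-3.141, 0.0, 1.574]
contact_force: [0.4, 0.2, -0.0]
grip_width: 0.0854
grasp_force: 0.0
```

Call:
move_arm(
  moves=[
    {"translation": [0.34,-0.96,0],"twist": [0,0,0],"grip": 0},
    {"translation": [0.34,-0.96,-0.5],"twist": [0,0,0],"grip": 0},
    {"translation": [0.1,-0.3,-1],"twist": [0,0,0],"grip": 0},
    {"translation": [0,0,-1],"twist": [0,0,0],"grip": 0},
    {"translation": [0,0,0],"twist": [0,0,0],"grip": 0},
    {"translation": [0,0,0],"twist": [0,0,0],"grip": 0},
  ],
)

```text
t: 2.85
tcp_pos: [0.4291, 0.1028, 0.1573]
tool_rot: [3.14, -0.0, 1.575]
contact_force: [0.7, -0.2, 0.1]
grip_width: 0.0852
grasp_force: 0.0
```

Call:
move_arm(
  moves=[
    {"translation": [0.2,-0.6,-0.7],"twist": [0,0,0],"grip": 0},
    {"translation": [0,0,-1],"twist": [0,0,0],"grip": 0},
    {"translation": [0,0,-1],"twist": [0,0,0],"grip": 0},
    {"translation": [0,0,-1],"twist": [0,0,0],"grip": 0},
    {"translation": [0,0,-0.8],"twist": [0,0,0],"grip": 0},
    {"translation": [0,0,-0.5],"twist": [0,0,0],"grip": 0},
    {"translation": [0,0,0],"twist": [0,0,0],"grip": 0},
  ],
)

```text
t: 3.72
tcp_pos: [0.4348, 0.0848, 0.0063]
tool_rot: [-3.141, 0.0, 1.575]
contact_force: [-0.2, -0.1, -0.2]
grip_width: 0.0856
grasp_force: 0.0
```

```bash
python3 - <<'E'
from h import *
t=arm.read_camera('top');s=arm.read_camera('scene')
a=cv2.resize(t['color'][255:325,220:300],(400,350),interpolation=cv2.INTER_CUBIC)
b=cv2.resize(s['color'][205:275,185:265],(400,350),interpolation=cv2.INTER_CUBIC)
cv2.imwrite('pics/g1.png',np.hstack([a,b]))
E
```

```text
(no output)
```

View pics/g1.png

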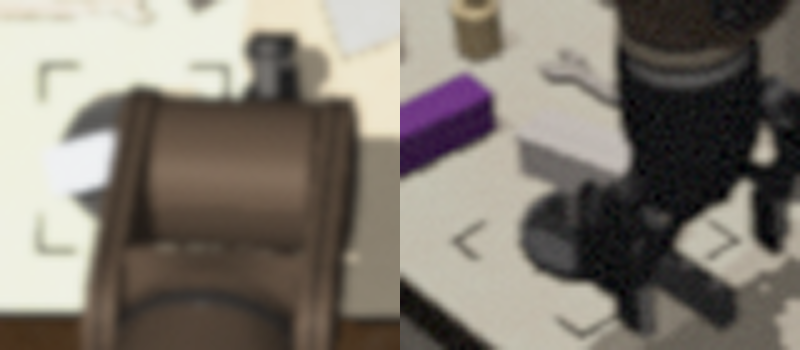

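The gripper straddles the handle (right half, about (640,240)-(720,300)) and nothing has been displaced. Closing.

Call:
move_arm(
  moves=[
    {"translation": [0,0,0],"twist": [0,0,0],"grip": 0.5},
    {"translation": [0,0,0],"twist": [0,0,0],"grip": 0.7},
    {"translation": [0,0,0],"twist": [0,0,0],"grip": 0.8},
    {"translation": [0,0,0],"twist": [0,0,0],"grip": 0.9},
    {"translation": [0,0,0],"twist": [0,0,0],"grip": 1},
    {"translation": [0,0,0],"twist": [0,0,0],"grip": 1},
    {"translation": [0,0,0],"twist": [0,0,0],"grip": 1},
  ],
  newtons=50,
)

```text
t: 4.7
tcp_pos: [0.4345, 0.0846, 0.0064]
tool_rot: [-3.141, 0.0, 1.575]
contact_force: [-2.1, -1.0, 3.7]
grip_width: 0.0132
grasp_force: 52.6
```

Call:
move_arm(
  moves=[
    {"translation": [0,-0.05,0],"twist": [0,0,0],"grip": 1},
    {"translation": [0,-0.1,0],"twist": [0,0,0],"grip": 1},
    {"translation": [0,-0.15,0],"twist": [0,0,0],"grip": 1},
    {"translation": [0,-0.2,0],"twist": [0,0,0],"grip": 1},
    {"translation": [0,-0.25,0],"twist": [0,0,0],"grip": 1},
    {"translation": [0,-0.3,0],"twist": [0,0,0],"grip": 1},
    {"translation": [0,-0.3,0],"twist": [0,0,0],"grip": 1},
    {"translation": [0,-0.3,0],"twist": [0,0,0],"grip": 1},
  ],
)

```text
t: 5.7
tcp_pos: [0.435, 0.036, 0.0063]
tool_rot: [3.14, -0.003, 1.572]
contact_force: [0.4, 6.5, 1.3]
grip_width: 0.0126
grasp_force: 52.2
```

Call:
move_arm(
  moves=[
    {"translation": [0,-0.3,0],"twist": [0,0,0],"grip": 1},
    {"translation": [0,-0.3,0],"twist": [0,0,0],"grip": 1},
    {"translation": [0,-0.3,0],"twist": [0,0,0],"grip": 1},
    {"translation": [0,-0.3,0],"twist": [0,0,0],"grip": 1},
    {"translation": [0,-0.3,0],"twist": [0,0,0],"grip": 1},
    {"translation": [0,-0.3,0],"twist": [0,0,0],"grip": 1},
    {"translation": [0,-0.3,0],"twist": [0,0,0],"grip": 1},
    {"translation": [0,-0.3,0],"twist": [0,0,0],"grip": 1},
  ],
)

```text
t: 6.7
tcp_pos: [0.4347, -0.0358, 0.0062]
tool_rot: [3.141, -0.003, 1.572]
contact_force: [0.4, 6.9, 3.8]
grip_width: 0.0132
grasp_force: 52.3
```

Call:
move_arm(
  moves=[
    {"translation": [0,-0.3,0],"twist": [0,0,0],"grip": 1},
    {"translation": [0,-0.3,0],"twist": [0,0,0],"grip": 1},
    {"translation": [0,-0.3,0],"twist": [0,0,0],"grip": 1},
    {"translation": [0,-0.3,0],"twist": [0,0,0],"grip": 1},
    {"translation": [0,-0.3,0],"twist": [0,0,0],"grip": 1},
    {"translation": [0,-0.3,0],"twist": [0,0,0],"grip": 1},
    {"translation": [0,-0.3,0],"twist": [0,0,0],"grip": 1},
    {"translation": [0,-0.3,0],"twist": [0,0,0],"grip": 1},
  ],
)

```text
t: 7.7
tcp_pos: [0.4344, -0.1074, 0.006]
tool_rot: [-3.141, -0.004, 1.572]
contact_force: [-0.7, 6.2, 3.9]
grip_width: 0.0131
grasp_force: 52.5
```

Call:
move_arm(
  moves=[
    {"translation": [-0.02,-0.3,0],"twist": [0,0,0],"grip": 1},
    {"translation": [-0.02,-0.3,0],"twist": [0,0,0],"grip": 1},
    {"translation": [-0.02,-0.3,0],"twist": [0,0,0],"grip": 1},
    {"translation": [-0.02,-0.3,0],"twist": [0,0,0],"grip": 1},
    {"translation": [-0.02,-0.3,0],"twist": [0,0,0],"grip": 1},
    {"translation": [-0.02,-0.3,0],"twist": [0,0,0],"grip": 1},
    {"translation": [-0.02,-0.3,0],"twist": [0,0,0],"grip": 1},
    {"translation": [-0.02,-0.3,0],"twist": [0,0,0],"grip": 1},
  ],
)

```text
t: 8.7
tcp_pos: [0.4295, -0.1791, 0.0059]
tool_rot: [-3.141, -0.005, 1.572]
contact_force: [-0.0, 6.7, 4.8]
grip_width: 0.0129
grasp_force: 52.6
```

Call:
move_arm(
  moves=[
    {"translation": [-0.02,-0.3,0],"twist": [0,0,0],"grip": 1},
    {"translation": [-0.02,-0.3,0],"twist": [0,0,0],"grip": 1},
    {"translation": [-0.02,-0.3,0],"twist": [0,0,0],"grip": 1},
    {"translation": [-0.02,-0.3,0],"twist": [0,0,0],"grip": 1},
    {"translation": [0,-0.3,0],"twist": [0,0,0],"grip": 1},
    {"translation": [0,-0.25,0],"twist": [0,0,0],"grip": 1},
    {"translation": [0,-0.2,0],"twist": [0,0,0],"grip": 1},
    {"translation": [0,-0.1,0],"twist": [0,0,0],"grip": 1},
  ],
)

```text
t: 9.7
tcp_pos: [0.4269, -0.2401, 0.0058]
tool_rot: [-3.14, -0.006, 1.572]
contact_force: [-0.7, 7.8, 5.6]
grip_width: 0.0133
grasp_force: 52.7
```

Call:
move_arm(
  moves=[
    {"translation": [0,-0.05,0],"twist": [0,0,0],"grip": 1},
    {"translation": [0,0,0],"twist": [0,0,0],"grip": 1},
    {"translation": [0,0,0],"twist": [0,0,0],"grip": 1},
  ],
)

```text
t: 10.07
tcp_pos: [0.4269, -0.2415, 0.0058]
tool_rot: [-3.14, -0.006, 1.573]
contact_force: [-1.7, 7.0, 5.3]
grip_width: 0.013
grasp_force: 52.7
```

```bash
python3 - <<'E'
from h import *
t=arm.read_camera('top');s=arm.read_camera('scene')
a=cv2.resize(t['color'][255:325,325:405],(400,350),interpolation=cv2.INTER_CUBIC)
b=cv2.resize(s['color'][265:355,265:370],(408,350),interpolation=cv2.INTER_CUBIC)[:,:400]
cv2.imwrite('pics/g2.png',np.hstack([a,b]))
E
```

```text
(no output)
```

View pics/g2.png

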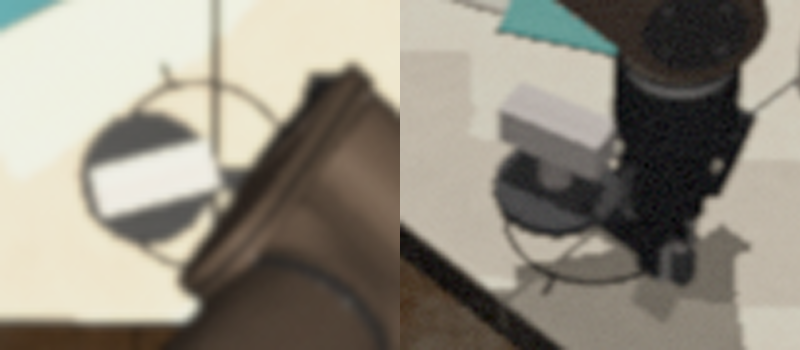

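The spacer still lies on the stand. The foot is at crop (150,177) against the ring middle at (200,175), so about 31 mm of -y is left.

Call:
move_arm(
  moves=[
    {"translation": [0,-0.08,0],"twist": [0,0,0],"grip": 1},
    {"translation": [0,-0.16,0],"twist": [0,0,0],"grip": 1},
    {"translation": [0,-0.22,0],"twist": [0,0,0],"grip": 1},
    {"translation": [0,-0.24,0],"twist": [0,0,0],"grip": 1},
    {"translation": [0,-0.18,0],"twist": [0,0,0],"grip": 1},
    {"translation": [0,-0.12,0],"twist": [0,0,0],"grip": 1},
    {"translation": [0,-0.05,0],"twist": [0,0,0],"grip": 1},
    {"translation": [0,0,0],"twist": [0,0,0],"grip": 1},
  ],
)

```text
t: 11.18
tcp_pos: [0.4269, -0.2729, 0.0058]
tool_rot: [-3.14, -0.006, 1.573]
contact_force: [-0.4, 6.6, 6.4]
grip_width: 0.0128
grasp_force: 52.7
```

Call:
move_arm(
  moves=[
    {"translation": [0,0,0],"twist": [0,0,0],"grip": 1},
    {"translation": [0,0,0],"twist": [0,0,0],"grip": 0.6},
    {"translation": [0,0,0],"twist": [0,0,0],"grip": 0.3},
    {"translation": [0,0,0],"twist": [0,0,0],"grip": 0},
    {"translation": [0,0,0],"twist": [0,0,0],"grip": 0},
    {"translation": [0,0,0],"twist": [0,0,0],"grip": 0},
    {"translation": [0,0,0],"twist": [0,0,0],"grip": 0},
  ],
)

```text
t: 12.05
tcp_pos: [0.4274, -0.2754, 0.0063]
tool_rot: [3.142, 0.0, 1.575]
contact_force: [0.3, -0.3, -0.2]
grip_width: 0.0856
grasp_force: 0.0
```

Call:
move_arm(
  moves=[
    {"translation": [0,0,0.4],"twist": [0,0,0],"grip": 0},
    {"translation": [0,0,0.7],"twist": [0,0,0],"grip": 0},
    {"translation": [0,-0.2,1],"twist": [0,0,0],"grip": 0},
    {"translation": [0,-0.3,1],"twist": [0,0,0],"grip": 0},
    {"translation": [0,-1,1],"twist": [0,0,0],"grip": 0},
    {"translation": [0,-1,1],"twist": [0,0,0],"grip": 0},
    {"translation": [0,-1,0.5],"twist": [0,0,0],"grip": 0},
    {"translation": [0,-1,0],"twist": [0,0,0],"grip": 0},
  ],
)

```text
t: 13.05
tcp_pos: [0.4282, -0.4122, 0.1778]
tool_rot: [3.138, 0.004, 1.575]
contact_force: [-0.4, -0.2, 0.4]
grip_width: 0.0853
grasp_force: 0.0
```

```bash
python3 - <<'E'
from h import *
import pickle
t=arm.read_camera('top');s=arm.read_camera('scene')
pickle.dump((t,s),open('p3.pkl','wb'))
a=cv2.resize(t['color'][255:325,325:405],(400,350),interpolation=cv2.INTER_CUBIC)
b=cv2.resize(s['color'][265:335,280:360],(400,350),interpolation=cv2.INTER_CUBIC)
cv2.imwrite('pics/g3.png',np.hstack([a,b]))
o=arm.get_obs();print(o['q'],o['tcp_pos'])
E
```

```text
[-9.38707050e-01  1.60059721e-01  1.83078272e+00 -5.21340459e-04
  1.14737610e+00 -9.40236351e-01] [ 0.42740571 -0.41305711  0.17606271]
```

View pics/g3.png

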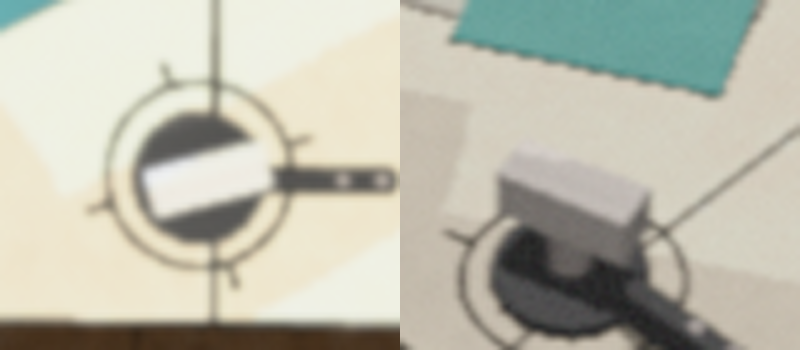

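The stand is centred in the ring (foot at crop (198,177)). The spacer lies across it with top corners at about (257,137), (274,187), (158,220) and (143,168). The -y end face shows no dark hole, which suggests it's at the +y end. I'll check the intensities and find the pose.

```bash
python3 - <<'E'
from h import *
import pickle
c,s=pickle.load(open('p3.pkl','rb'))
f=lambda l:np.array(l)/5+[325,255]-.4
P=px2w(c,f([(257,137),(274,187),(158,220),(143,168)]),.068);print(P,P.mean(0))
d=(P[0]+P[1]-P[2]-P[3]); print('yaw -y end',np.degrees(np.arctan2(d[1],d[0])))
print(px2w(c,f([(198,177)]),.01))
g=s['color'].mean(2).astype(int); print(g[300:324,318:336])
E
```

```text
[[ 0.45200417 -0.20427681  0.068     ]
 [ 0.42369756 -0.21418136  0.068     ]
 [ 0.40424731 -0.14816504  0.068     ]
 [ 0.43363355 -0.13934383  0.068     ]] [ 0.42839565 -0.17649176  0.068     ]
yaw -y end -73.8901897635092
[[ 0.42673079 -0.1765285   0.01      ]]
[[186 187 186 187 190 192 193 196 201 203 203 204 203 203 203 202 203 202]
 [186 187 187 187 188 187 188 192 193 196 201 203 203 204 204 202 202 204]
 [184 185 185 185 187 186 186 188 187 190 192 192 197 203 203 203 203 204]
 [183 184 184 187 186 186 186 188 189 189 181 174 185 200 204 202 203 203]
 [185 185 183 182 184 185 184 185 187 184 167 152 178 202 205 204 203 205]
 [185 187 186 185 184 186 185 186 186 173 148 140 181 202 204 205 203 204]
 [182 186 186 188 187 187 185 185 180 156 126 134 179 201 205 205 204 205]
 [155 169 180 182 185 188 189 181 162 128 106 134 180 203 207 205 205 198]
 [123 134 145 160 175 182 183 167 139 106  95 128 172 200 205 203 195 175]
 [111 109 117 128 141 156 162 146 111  96  95 106 132 173 192 183 164 155]
 [111 112 110 114 115 125 124 113 102  95 103 119 126 129 136 137 151 178]
 [110 109 1
[... 264 characters left out ...]
182 199 203 192 163 149]
 [ 97 100 108 112 112 110 106  99  90  80 105 161 192 202 202 198 172 139]
 [ 74  75  91  99 107 108 103  92  82  75  90 141 175 188 191 191 179 145]
 [ 63  49  53  71  79  93  95  89  79  73  81 123 165 184 188 187 182 153]
 [ 57  44  34  46  50  61  70  70  70  72  75 109 160 183 189 190 185 163]
 [ 46  39  38  40  42  42  45  48  53  63  66 100 161 186 190 188 191 178]
 [ 45  41  40  40  42  38  45  43  51  63  63 100 159 187 190 189 189 182]
 [ 37  44  40  39  42  37  45  57  66  74  74  98 152 179 186 190 190 184]
 [ 38  44  41  36  44  39  46  62  75  76  77  87 118 152 172 185 190 180]
 [ 37  43  40  41  42  41  41  63  72  76  75  76  83 105 135 165 179 170]]
```

The end values are uniform (about 100), so the -y end is plain and the hole is at the +y end. The spacer centre is (0.4285, -0.177), turned 16° from y. Moving over it.

Call:
move_arm(
  moves=[
    {"translation": [0,0.98,0],"twist": [0,0,0.44],"grip": 0},
    {"translation": [0,0.98,0],"twist": [0,0,0.44],"grip": 0},
    {"translation": [0,0.98,0],"twist": [0,0,0.44],"grip": 0},
    {"translation": [0,0.98,0],"twist": [0,0,0.44],"grip": 0},
    {"translation": [0,0.98,0],"twist": [0,0,0.44],"grip": 0},
    {"translation": [0,0.98,0],"twist": [0,0,0.44],"grip": 0},
    {"translation": [0,0.98,0],"twist": [0,0,0.44],"grip": 0},
    {"translation": [0,0.98,0],"twist": [0,0,0.44],"grip": 0},
  ],
)

```text
t: 14.15
tcp_pos: [0.4269, -0.1732, 0.1745]
tool_rot: [3.142, -0.0, 1.858]
contact_force: [0.1, 0.3, 1.3]
grip_width: 0.0854
grasp_force: 0.0
```

Call:
move_arm(
  moves=[
    {"translation": [0,0,-0.6],"twist": [0,0,0],"grip": 0},
    {"translation": [0,0,0],"twist": [0,0,0],"grip": 0},
    {"translation": [0,0,0],"twist": [0,0,0],"grip": 0},
  ],
)

```text
t: 14.52
tcp_pos: [0.4275, -0.175, 0.1569]
tool_rot: [3.141, 0.0, 1.856]
contact_force: [-0.1, -0.0, 0.1]
grip_width: 0.0856
grasp_force: 0.0
```

Well aligned. Going down to z ≈ 0.038 and gripping.

Call:
move_arm(
  moves=[
    {"translation": [0.03,-0.05,-0.8],"twist": [0,0,0],"grip": 0},
    {"translation": [0,0,-0.9],"twist": [0,0,0],"grip": 0},
    {"translation": [0,0,-0.9],"twist": [0,0,0],"grip": 0},
    {"translation": [0,0,-0.8],"twist": [0,0,0],"grip": 0},
    {"translation": [0,0,-0.55],"twist": [0,0,0],"grip": 0},
    {"translation": [0,0,0],"twist": [0,0,0],"grip": 0},
    {"translation": [0,0,0],"twist": [0,0,0],"grip": 0.3},
    {"translation": [0,0,0],"twist": [0,0,0],"grip": 0.5},
  ],
)

```text
t: 15.52
tcp_pos: [0.4292, -0.1772, 0.039]
tool_rot: [3.14, 0.002, 1.856]
contact_force: [-0.1, -0.3, 0.0]
grip_width: 0.0516
grasp_force: 0.0
```

Call:
move_arm(
  moves=[
    {"translation": [0,0,0],"twist": [0,0,0],"grip": 0.6},
    {"translation": [0,0,0],"twist": [0,0,0],"grip": 0.7},
    {"translation": [0,0,0],"twist": [0,0,0],"grip": 0.8},
    {"translation": [0,0,0],"twist": [0,0,0],"grip": 1},
    {"translation": [0,0,0],"twist": [0,0,0],"grip": 1},
    {"translation": [0,0,0],"twist": [0,0,0],"grip": 1},
  ],
  newtons=50,
)

```text
t: 16.27
tcp_pos: [0.4289, -0.1769, 0.0385]
tool_rot: [3.141, 0.001, 1.856]
contact_force: [-0.6, -0.5, 5.9]
grip_width: 0.027
grasp_force: 49.8
```

Gripped at 27 mm. Lifting, and moving out a little in x.

Call:
move_arm(
  moves=[
    {"translation": [0,0,0.3],"twist": [0,0,0],"grip": 1},
    {"translation": [0,0,0.6],"twist": [0,0,0],"grip": 1},
    {"translation": [0,0,1],"twist": [0,0,0],"grip": 1},
    {"translation": [0,0,1],"twist": [0,0,0],"grip": 1},
    {"translation": [0,0,1],"twist": [0,0,0],"grip": 1},
    {"translation": [0,0,1],"twist": [0,0,0],"grip": 1},
    {"translation": [0.5,0,1],"twist": [0,0,0],"grip": 1},
    {"translation": [0.5,0,1],"twist": [0,0,0],"grip": 1},
  ],
)

```text
t: 17.27
tcp_pos: [0.4579, -0.1762, 0.2452]
tool_rot: [-3.141, -0.001, 1.856]
contact_force: [0.3, 0.2, -1.4]
grip_width: 0.0273
grasp_force: 49.4
```

Call:
move_arm(
  moves=[
    {"translation": [1,0,1],"twist": [0.47,0.14,0],"grip": 1},
    {"translation": [1,0,1],"twist": [0.94,0.27,0],"grip": 1},
    {"translation": [0.5,0,0.5],"twist": [0.94,0.27,0],"grip": 1},
    {"translation": [0,0,0],"twist": [0.94,0.27,0],"grip": 1},
    {"translation": [0,0,0],"twist": [0.94,0.27,0],"grip": 1},
    {"translation": [0,0,0],"twist": [0.94,0.27,0],"grip": 1},
    {"translation": [0,0,0],"twist": [0.94,0.27,0],"grip": 1},
  ],
)

```text
t: 18.15
tcp_pos: [0.533, -0.1765, 0.3191]
tool_rot: [3.14, -0.512, 1.857]
contact_force: [-0.4, 1.0, -1.9]
grip_width: 0.0277
grasp_force: 49.5
```

```bash
python3 -c "
from h import *
o=arm.get_obs();print(o['q'],o['tcp_pos'],R.from_euler('xyz',o['tool_rot']).as_matrix())"
```

```text
[-0.63674769  0.1705276   1.61201458  0.30786712  1.7695536  -0.92420941] [ 0.53296979 -0.17653215  0.31905986] [[-0.24584323  0.95965749 -0.13645001]
 [ 0.83647985  0.28116766  0.47036817]
 [ 0.48975766  0.00149915 -0.87185732]]
```

Call:
move_arm(
  moves=[
    {"translation": [0,0,0],"twist": [0.94,0.27,0],"grip": 1},
    {"translation": [0,0,0],"twist": [0.94,0.27,0],"grip": 1},
    {"translation": [0,0,0],"twist": [0.94,0.27,0],"grip": 1},
    {"translation": [0,0,0],"twist": [0.94,0.27,0],"grip": 1},
    {"translation": [0,0,0],"twist": [0.94,0.27,0],"grip": 1},
    {"translation": [0,0,0],"twist": [0.94,0.27,0],"grip": 1},
    {"translation": [0,0,0],"twist": [0.94,0.27,0],"grip": 1},
  ],
)

```text
t: 19.02
tcp_pos: [0.5331, -0.1766, 0.319]
tool_rot: [3.134, -1.059, 1.86]
contact_force: [0.4, -0.6, -1.5]
grip_width: 0.0271
grasp_force: 49.6
```

Call:
move_arm(
  moves=[
    {"translation": [0,0,0],"twist": [0.94,0.27,0],"grip": 1},
    {"translation": [0,0,0],"twist": [0.94,0.27,0],"grip": 1},
    {"translation": [0,0,0],"twist": [0.94,0.27,0],"grip": 1},
    {"translation": [0,0,0],"twist": [0.94,0.27,0],"grip": 1},
    {"translation": [0,0,0],"twist": [0.94,0.27,0],"grip": 1},
    {"translation": [0,0,0],"twist": [0.94,0.27,0],"grip": 1},
    {"translation": [0,0,0],"twist": [0.47,0.14,0],"grip": 1},
    {"translation": [0,0,0],"twist": [0,0,0],"grip": 1},
  ],
)

```text
t: 20.02
tcp_pos: [0.5332, -0.1764, 0.3189]
tool_rot: [2.436, -1.564, 2.556]
contact_force: [0.6, 0.2, -1.5]
grip_width: 0.0273
grasp_force: 49.7
```

```bash
python3 - <<'E'
from h import *
o=arm.get_obs();p=o['tcp_pos'];M=R.from_euler('xyz',o['tool_rot']).as_matrix();print(o['q'],p,M)
im=[]
for n in('top','scene'):
    c=arm.read_camera(n);u,v=w2px(c,p-M[:,2]*.019)[0].astype(int);print(u,v)
    im.append(cv2.resize(c['color'][v-40:v+40,u-40:u+40],(400,400),interpolation=cv2.INTER_CUBIC))
cv2.imwrite('pics/g4.png',np.hstack(im))
E
```

```text
[-0.74291292  0.55768325  1.52028648  0.89344481  2.40956644 -0.82561705] [ 0.53321387 -0.17643384  0.31888583] [[-0.00534616  0.96102483 -0.27641038]
 [ 0.00354348  0.2764308   0.96102729]
 [ 0.99997943  0.00415836 -0.00488321]]
385 246
356 198
```

View pics/g4.png

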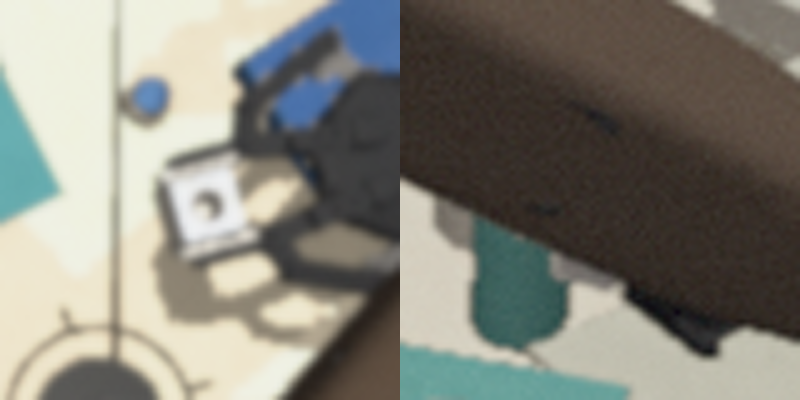

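The top view shows the hole (crop (207,205)) in the upward end, with the stand on the ring at lower left. I'll settle and hand in.

Call:
move_arm(
  moves=[
    {"translation": [0,0,0],"twist": [0,0,0],"grip": 1},
    {"translation": [0,0,0],"twist": [0,0,0],"grip": 1},
    {"translation": [0,0,0],"twist": [0,0,0],"grip": 1},
  ],
)

```text
t: 20.5
tcp_pos: [0.5334, -0.1766, 0.3201]
tool_rot: [2.407, -1.562, 2.586]
contact_force: [-0.2, -0.4, -1.5]
grip_width: 0.027
grasp_force: 49.7
```

```bash
python3 -c "
from plant import arm
print(arm.job_done())"
```

```text
the job is handed in; nothing more can be done
None
```

I've handed the job in: the stand is on the ring, and the spacer is gripped steady with its hole facing straight up, about 32 cm above the bench (higher than the suggested 20 cm); no verdict came back.

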